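# Refit the burner head on a bead-maker's torch base

## Task

Two bits of broken firebrick lie on top of the torch base, one of them over its socket: put both into the scrap tray first. Then take the burner head from its wooden rest, push its two-lugged foot into the keyed socket against the spring, twist it a quarter turn clockwise (seen from above) and press it fully home so that its collar sits flush on the base. Finish while still gripping it and holding it pressed down there, and leave the tin of rods, the loose brick and the paddle where they are.

Things in the scene. Friction and masses are not known exactly. Their poses are not given: they have to be found in the camera images.
- base: torch base: fixed dark cast block, 110 (x) x 200 (y) x 60 mm high; origin at the centre of its underside. The bayonet socket is in the middle of its top, under a steel plate 8 mm thick, flush with the top. A valve sticks out 38 mm at its +x side, y = -50 mm. In the hollow below the plate, stops let the head turn only clockwise (from above), from lugs in line with the slots to about 85 degrees
- mouth (a point): centre of the socket's mouth, 60 mm above the base's underside, axes as the base: a round hole 32 mm across with two slots, 12 mm wide, along +x and -x out to 24 mm from the centre. The pushed-in head can be turned only while its collar is less than about 5 mm above the plate
- plunger (a joint): travel (m) of the sprung plunger in the socket: 0 = up, its top 12 mm below the mouth; grows as pressed. Spring 4 N at 0, 8 N at 0.008, 10.5 N at 0.013. About 0.013 with the collar flush on the base; if the twisted head is let go the spring lifts it 5 mm (to 0.008) until the lugs catch under the plate
- burner: burner head, loose, 0.4 kg, upright; origin at the centre of the underside of its brass collar (60 mm across, 8 mm thick), z up. Above it a brass grip block 38 (x) x 26 (y) mm, flat-sided, from 8 to 44 mm, then a nozzle 22 mm across up to 66 mm. At the start its foot hangs in the rest's hole, the collar lying on the rest
- rest: fixed light wooden block, 100 x 100 x 40 mm high, with a round hole 48 mm across and 32 mm deep in its top. Origin at the centre of its underside. It and the tray may be on either side of the base
- tray: scrap tray: fixed open metal box, 160 (x) x 140 (y) x 50 mm high, walls and floor about 4 mm. Origin at the centre of its underside
- long_chunk: the longer bit of broken firebrick, 62 (x) x 30 (y) x 24 mm high, stepped on top: the full height is only from x = -28 to +16 mm, the rest 17 mm. Loose, 40 to 75 g. Origin at the centre of its underside. Lies across the socket's mouth
- short_chunk: the shorter bit of broken firebrick, 40 (x) x 28 (y) x 26 mm high, stepped the same way (full height from x = -18 to +10 mm, the rest 18 mm). Loose, 25 to 50 g. Origin at the centre of its underside. Lies on the base's top towards its +y end
- rod_tin: bystander: open metal tin, 74 mm across, 100 mm high, with glass rods standing in it up to about 200 mm; loose, origin at the centre of its underside
- brick: bystander: loose flat brick, 70 (x) x 200 (y) x 30 mm, origin at the centre of its underside
- paddle: bystander: shaping paddle lying flat, a black plate 90 x 60 x 12 mm (x from -5 to 85 mm) and a wooden handle 22 mm thick running to x = -125 mm; loose, origin on its underside near the joint of plate and handle
- foot (a point): tip of the burner's foot, 25 mm below the collar's underside, axes as the burner. The foot is 28 mm across, its last 5 mm tapered to 18 mm. Two lugs, 7 mm wide, point along +x and -x (the grip block's long way) out to 22 mm from the axis, 13 to 19 mm below the collar. A half turn makes no difference
Not all that is in view belongs to the job. Of the things that look like the burner, the largest one is meant.

How it is judged (in metres and radians):
On the way, in this order (a step that is already met when the one before it is completed fails the run):
1. both bits of firebrick lie in the scrap tray, let go (x of long_chunk in the frame of tray between -0.08 and 0.08 m and y of long_chunk in the frame of tray between -0.07 and 0.07 m and z of each of long_chunk, short_chunk in the frame of tray below 0.05 m and x of short_chunk in the frame of tray between -0.08 and 0.08 m and y of short_chunk in the frame of tray between -0.07 and 0.07 m and contact force between the fingers and long_chunk below 0.1 N and contact force between the fingers and short_chunk below 0.1 N), for 0.1 s.
2. the burner's foot is pushed into the socket against the spring (horizontal distance between burner and mouth below 0.006 m and value of joint plunger above 0.006 m and z of burner in the frame of base below 0.068 m).
At the end, for the whole second after the job is handed in: the robot still grips the burner (over 3 N) and holds it still: within 5 mm of the socket's axis, upright within 0.08 rad, twisted at least 1.25 rad from the slots, its collar within 2.7 mm of the base's top and the spring plunger pressed at least 10 mm; both bits of firebrick lie in the scrap tray (horizontal distance between burner and mouth below 0.005 m and z of burner in the frame of base below 0.0627 m and value of joint plunger above 0.01 m and angle between the x axis of burner and the x axis of base, either way round above 1.25 rad and angle between burner's own z axis and vertical below 0.08 rad and contact force between the fingers and burner above 3 N and linear speed of burner below 0.02 m/s and x of long_chunk in the frame of tray between -0.08 and 0.08 m and y of long_chunk in the frame of tray between -0.07 and 0.07 m and z of each of long_chunk, short_chunk in the frame of tray below 0.05 m and x of short_chunk in the frame of tray between -0.08 and 0.08 m and y of short_chunk in the frame of tray between -0.07 and 0.07 m); the arm keeps its last pose, push and grip.
It fails at once if the tin of rods, the loose brick or the paddle is moved by more than 30 mm, or the tin tipped (distance of any of rod_tin, brick, paddle from where it was at the start of the episode above 0.03 m or angle between rod_tin's own z axis and vertical above 0.4 rad).
It also fails if it takes over 72 s, if anything falls off the work surface, if the arm or the gripper's body presses on something with over 40 N, if the wrist force passes 120 N, or if a joint passes its speed limit or range.

## Robot

A 6-joint arm with a two-finger parallel gripper is mounted at the origin on the work surface. World frame = base frame: x ahead of the robot, y to its left, z up, the work surface at z = 0. Lengths are in mm, angles in rad, forces in N, time in s.
With the tool pointing down it reaches from about 400 to 925 mm from the base axis. Payload 12.5 kg.
Tool frame: the origin (TCP) lies midway between the tips of the shut fingers; the grasp point (between the pads) lies 19 mm behind it (env.pinch_z is the z of the grasp point in the tool frame, in mm); z points along the fingers, y is the line along which they close (so a half turn about z gives the same grasp; the last joint's range is limited). The gripper opens to 95 mm and grips with 3 to 60 N. Pads are 20 mm wide; open, the fingers measure 119 mm over their backs; the gripper's body (75 mm by 180 mm) begins 59 mm behind the grasp point.
Start: joints at [1.204, 0.491, 1.559, -0, 1.092, -0.106], TCP at [161.141, 603.888, 214.661] pointing down, gripper open.
Joint ranges: [-3.1, 3.1], [-0.84, 2.19], [0.05, 2.79], [-1.13, 4.28], [0.06, 2.93], [-2.69, 2.69]. Speed limits (rad/s): [2.22, 2.22, 2.79, 3.14, 3.14, 3.14].

## Interface

Orientations are given as [roll, pitch, yaw] about the fixed x, y, z axes, in that order (R = Rz(yaw) Ry(pitch) Rx(roll)).
In Python, from cell import env, eyes gives the robot as it stands.
- The arm moves only by the shell command python3 -m inch 'ROWS'. ROWS is JSON, a list of rows, each a list of 3 entries, a list of its own where there are three numbers: the shift along the tool's x, y, z in units of 60 mm (1.0 is 60 mm), then the turn about the tool's z in units of 5 degrees (1.0 is 5 degrees), then the closure, from -1 (fully open) to 1 (shut). In form: [[[tx, ty, tz], turn, claw], ...]. A call has exactly 10 rows; each row shifts and turns the commanded pose from where the row before left it, along the tool's axes as they then stand; what a row does not reach is not made up. A row lasts 1/8 s, in which the tool goes at most 62.5 mm and 10.7 degrees, less where a joint would pass 70% of its speed; a pose out of reach is approached as far as the arm can. A call is refused whole if a number of a shift passes 1 or a number of a turn 1, either way. A call with a gripper value outside its range is refused whole. The fingers move at their own pace and stop on an object; the grip force is fixed at half the most. Time passes only in rows, so rows that do not move let the fingers close, or fill a call up. It gives the time, the measured TCP pose, the force, the opening and the grip force at its end, in the units of the state.
- env.state(): the state, without advancing time (a new reading comes with each control period).
- eyes.read_camera(name): name is "scene" or "top" or "wrist"; returns a dict with "pixels" (480x640x3 uint8, red, green, blue), "fx", "fy", "cx", "cy" (pixels), "distortion" ([k1, k2, p1, p2, k3] as OpenCV has them; the pictures are not rectified), "extrinsics" (4x4, takes a point from world to camera coordinates). Camera axes: x right, y down, z forward; pixel columns grow to the right and rows downward; lengths in mm; the calibration is good to about 2 mm. A picture is of the moment at which its call begins. There is no depth.
- env.job_done(): hands the job in; it is judged then, once.
Trained networks look in a picture, given as the dict that the camera call returned (one of the last four; its "shot" number tells which), for a name from the list of things; names that differ only in an ending like _2 or _b are one class to them, and where a whole thing is asked for, a point or a joint stands for the part that bears it (a point fixed in the world has none). Each returns a list of dicts, best first, with "score" (0 to 1); they miss things now and then, are a little off and sometimes report something else, mostly with a low value. They report only what shows in the picture. A call takes as long as a camera call. They do not tell look-alikes from the thing itself.
- eyes.boxes_of(name, picture): "centre" ([row, column] in pixels, amid what is visible of it).
- eyes.cut_out(name, picture): "mask" (480x640 bool, what is visible of it) and "centre" ([row, column] in pixels, amid what is visible of it).
- eyes.spot_point(name, picture): "centre" ([row, column] in pixels: a listed point, or the origin of a listed thing).
The state is a dict: "t": time; "joints": joint angles; "qvel": joint speeds; "tau": joint torques, N m; "eef_pos": TCP position; "tcp_rot": TCP orientation; "ft_force": force on the tool from outside, world axes, zero at the start; "moment": the same for the moment, N m; "opening": opening from 0.0 (shut) to 1.0 (fully open); "grip_force": force on a finger pad.
Only numpy, scipy, OpenCV 4.12 (cv2) and the standard library are available. Lean on these libraries where they do the work, as an engineer would, in place of code of your own. Each camera call takes 0.05 s, during which the arm holds its last target. There are 200 camera calls.

## Working session

There is one attempt and no reset: what is moved stays moved. The work goes in short steps, Python scripts to look and compute and a shell command to move; the robot and the scene stay as the last step left them, time stands still between calls to the robot, and variables do not carry over. Pictures are saved under pics/ and viewed, at most 10 in all, crops included, and the job is handed in when it is done.

```bash
mkdir -p pics; ls; cat > h.py <<'E'
import numpy as np, cv2
from cell import env, eyes
def K(p): return np.array([[p["fx"],0,p["cx"]],[0,p["fy"],p["cy"]],[0,0,1.]])
def ray(p,rc):
    u=cv2.undistortPoints(np.array([[[rc[1],rc[0]]]],float),K(p),np.array(p["distortion"],float))[0,0]
    E=np.array(p["extrinsics"]);R=E[:3,:3];c=-R.T@E[:3,3]
    return c,R.T@np.array([u[0],u[1],1.])
def at(p,rc,z):
    c,d=ray(p,rc);return c+d*(z-c[2])/d[2]
def tri(obs):
    A=np.zeros((3,3));b=np.zeros(3)
    for p,rc in obs:
        c,d=ray(p,rc);d=d/np.linalg.norm(d);M=np.eye(3)-np.outer(d,d);A+=M;b+=M@c
    return np.linalg.solve(A,b)
def proj(p,X):
    E=np.array(p["extrinsics"]);r,_=cv2.Rodrigues(E[:3,:3])
    return cv2.projectPoints(np.array(X,float).reshape(-1,1,3),r,E[:3,3],K(p),np.array(p["distortion"],float))[0][:,0,::-1]
def save(p,n): cv2.imwrite("pics/"+n+".png",p["pixels"][:,:,::-1])
E
python3 - <<'E'
from h import *
np.set_printoptions(precision=1,suppress=True)
s=eyes.read_camera("scene");t=eyes.read_camera("top");save(s,"s0");save(t,"t0")
for p,nm in((t,"top"),(s,"scene")):
  E_=np.array(p["extrinsics"]);print(nm,p["fx"],-E_[:3,:3].T@E_[:3,3])
  for n in["base","mouth","burner","rest","tray","long_chunk","short_chunk","rod_tin","brick","paddle"]:
    for o in eyes.spot_point(n,p)[:3]:
      z={"mouth":60,"burner":40,"long_chunk":60,"short_chunk":60}.get(n,0)
      print(n,round(o["score"],2),np.array(o["centre"]),at(p,o["centre"],z))
print(env.state(),env.pinch_z)
E
```

```text
pics
top 488.30129463297664 [ 490.8  -15.3 1401.3]
base 0.71 [256.2 343.3] [574.6 -39.2   0. ]
mouth 0.92 [249.6 347. ] [589.4 -48.2  60. ]
burner 0.74 [226.9 229.7] [651.  281.8  40. ]
burner 0.71 [304.  211.8] [435.3 324.6  40. ]
burner 0.6 [263.8 233.2] [547.3 268.7  40. ]
rest 0.87 [266.8 235.1] [540.4 271.3   0. ]
tray 0.77 [269.6 430.1] [ 539.4 -287.2    0. ]
tray 0.38 [281.9 161.4] [494.7 481.6   0. ]
long_chunk 0.66 [247.7 347.6] [594.6 -49.8  60. ]
short_chunk 0.55 [241.3 316.8] [611.3  35.3  60. ]
rod_tin 0.71 [280.1 159.4] [499.8 487.6   0. ]
brick 0.95 [179.5 340.7] [798.4 -29.5   0. ]
paddle 0.64 [279.6 493.4] [ 513.3 -465.9    0. ]
paddle 0.44 [267.6 236.3] [538.2 267.8   0. ]
scene 451.8722812461371 [1317.  -256.7  857. ]
base 0.69 [255.8 308.2] [582.9 -44.3   0. ]
mouth 0.81 [239.2 311.9] [585.6 -34.2  60. ]
burner 0.73 [205.7 419.2] [542.5 284.8  40. ]
burner 0.48 [185.4 417.2] [463.4 319.7  40. ]
burner 0.27 [239.  310.1] [565.1 -32.6  40. ]
rest 0.88 [215.4 414.7] [536.5 280.6   0. ]
tray 0.8 [263.8 215. ] [ 532.5 -273.2    0. ]
long_chunk 0.55 [244.5 310.9] [601.7 -41.9  60. ]
short_chunk 0.72 [234.1 337. ] [589.2  29.8  60. ]
rod_tin 0.81 [190.6 472.3] [495.8 492.3   0. ]
brick 0.76 [322.5 346.5] [801.  -24.1   0. ]
paddle 0.95 [283.2 135.5] [ 531.6 -467.7    0. ]
paddle 0.59 [235.5 340.1] [542.   57.4   0. ]
{'t': 1.1, 'joints': array([ 1.2,  0.5,  1.6,  0. ,  1.1, -0.1]), 'qvel': array([0., 0., 0., 0., 0., 0.]), 'tau': array([ -0. , -61.2, -25.8,   0.1,   0. ,   0. ]), 'eef_pos': array([161.1, 603.9, 214.7]), 'tcp_rot': array([ 3.1, -0. ,  2.9]), 'ft_force': array([-1.2,  0.2, -0.3]), 'moment': array([-0.,  0., -0.]), 'grip_force': 0.0, 'opening': 1.000667148177188} -18.8
```

```bash
python3 - <<'E'
import cv2
t=cv2.imread("pics/t0.png");s=cv2.imread("pics/s0.png")
a=cv2.resize(t[160:320,180:460],(800,457),interpolation=cv2.INTER_CUBIC)
cv2.imwrite("pics/t0c.png",a)
E
python3 - <<'E'
from cell import env
print(list(env.state()["tcp_rot"]))
E
```

```text
[np.float64(3.1414821959168533), np.float64(-5.973534984438089e-07), np.float64(2.8808106243462275)]
```

View pics/t0c.png

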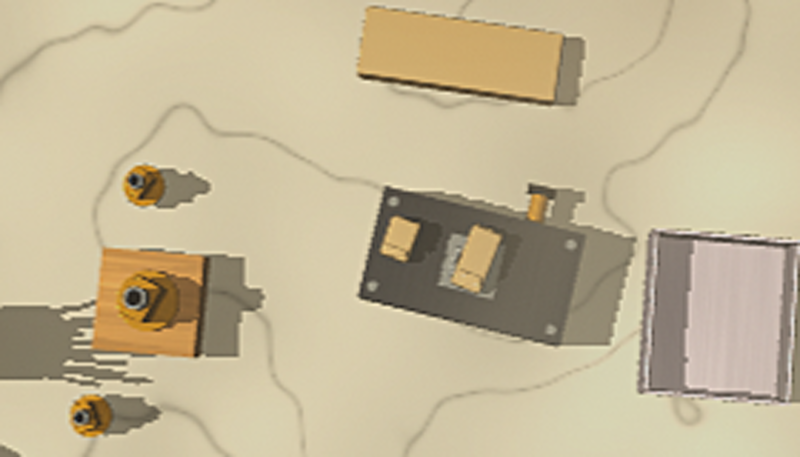

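View pics/s0.png

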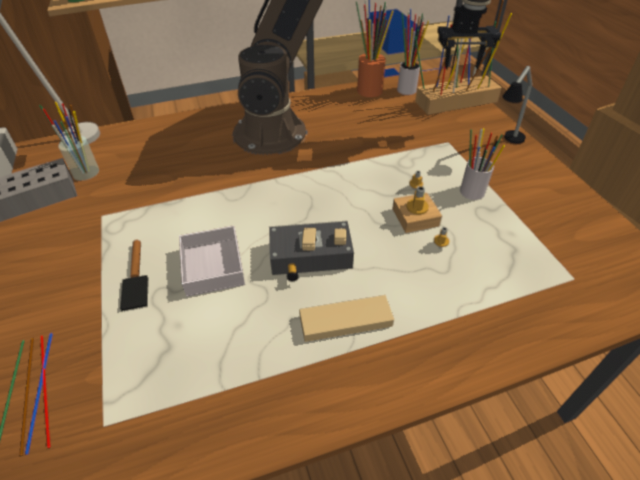

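The top crop shows the base (dark) with the long chunk at crop (478,258) and the short one at (400,238). The tray is on the right and the rest with the big burner is at (145,300). The scene picture agrees. The small burners beside the rest are decoys. The rod tin is at about (497,490), which my path avoids.

```bash
A='[[-0.46,-0.44,-0.1],0,-1]'; true
python3 -m inch '[[[-0.46,-0.44,-0.1],0,-1],[[-0.46,-0.44,-0.1],0,-1],[[-0.46,-0.44,-0.1],0,-1],[[-0.46,-0.44,-0.1],0,-1],[[-0.46,-0.44,-0.1],0,-1],[[-0.46,-0.44,-0.1],0,-1],[[-0.46,-0.44,-0.1],0,-1],[[-0.46,-0.44,-0.1],0,-1],[[-0.46,-0.44,-0.1],0,-1],[[-0.46,-0.44,-0.1],0,-1]]'
python3 -m inch '[[[-0.46,-0.44,0],0,-1],[[-0.46,-0.44,0],0,-1],[[-0.46,-0.44,0],0,-1],[[-0.46,-0.44,0],0,-1],[[-0.46,-0.44,0],0,-1],[[-0.46,-0.44,0],0,-1],[[-0.46,-0.44,0],0,-1],[[-0.46,-0.44,0],0,-1],[[-0.2,-0.44,0],0,-1],[[0,0,0],0,-1]]'
python3 - <<'E'
from h import *
np.set_printoptions(precision=1,suppress=True)
p=eyes.read_camera("wrist");save(p,"w1")
E_=np.array(p["extrinsics"]);print(p["fx"],-E_[:3,:3].T@E_[:3,3]);print(E_[:3,:3])
s=env.state();print(s["eef_pos"],s["tcp_rot"],s["joints"])
for n in["mouth","long_chunk","short_chunk","tray"]:
    for o in eyes.spot_point(n,p)[:2]:
      z={"tray":0}.get(n,60)
      print(n,round(o["score"],2),np.array(o["centre"]),at(p,o["centre"],z))
for n,h in(("long_chunk",80),("short_chunk",82),("base",60)):
    for o in eyes.cut_out(n,p)[:1]:
      c,_=cv2.findContours(o["mask"].astype(np.uint8),0,2);c=max(c,key=cv2.contourArea)
      q=np.array([at(p,(y,x),h)[:2] for x,y in c[:,0]],np.float32)
      print(n,cv2.minAreaRect(q))
E
```

```text
t: 2.35
eef_pos: [360.3, 276.5, 275.0]
tcp_rot: [3.141, 0.0, 2.881]
ft_force: [0.9, 0.9, 0.1]
opening: 0.999
grip_force: 0.0
t: 3.6
eef_pos: [523.6, -13.3, 274.4]
tcp_rot: [-3.142, -0.0, 2.878]
ft_force: [-0.1, 1.0, -0.1]
opening: 0.997
grip_force: 0.0
400.36518771242305 [444.4   8.8 443.8]
[[ 0.3  1.   0. ]
 [ 0.9 -0.2  0.3]
 [ 0.3 -0.1 -1. ]]
[523.3 -12.3 274.5] [ 3.1 -0.   2.9] [-0.1  0.3  1.7  0.   1.1 -1.5]
mouth 0.85 [269.8 306.7] [582.5 -39.7  60. ]
mouth 0.22 [266.5  99.3] [ 524.4 -241.3   60. ]
long_chunk 0.81 [275.7 303.6] [587.9 -44.5  60. ]
long_chunk 0.74 [143.8 609.4] [535.3 262.3  60. ]
short_chunk 0.78 [275.9 379.4] [608.3  30.7  60. ]
tray 0.96 [265.  100.7] [ 535.6 -278.     0. ]
tray 0.74 [146.1 583.9] [544.8 276.2   0. ]
long_chunk ((583.654052734375, -41.371273040771484), (30.55510711669922, 66.09398651123047), 68.49722290039062)
short_chunk ((601.1931762695312, 29.579578399658203), (30.64676284790039, 44.73789596557617), 69.85406494140625)
base ((588.4276733398438, -39.96583557128906), (201.26585388183594, 149.17080688476562), 77.43016052246094)
```

View pics/w1.png

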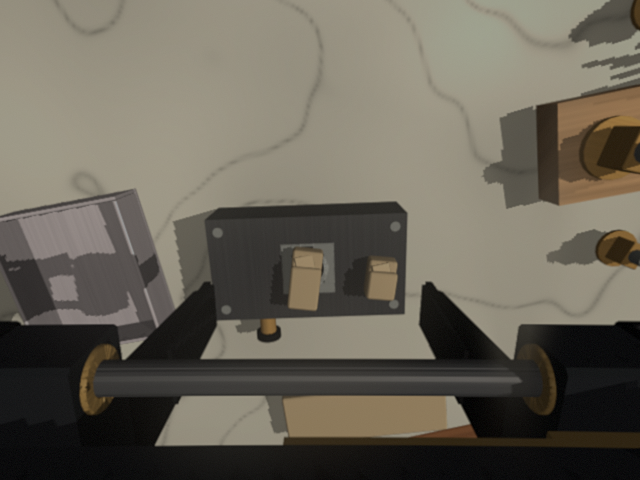

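Wrist view: tray at left, the long chunk over the plate at px (305,278), and the short one at (382,278). Their low steps face the robot. The base yaw is about -12.6° and the chunks lie at about -21°. I'll grasp the long chunk with the fingers half open so they clear the short one.

```bash
cat >> h.py <<'E'
def go(x,y,z,yawdeg):
    s=env.state();P=np.array(s["eef_pos"]);c=np.degrees(s["tcp_rot"][2])
    d=(c-yawdeg+180)%360-180
    a=np.radians(yawdeg);D=np.array([x,y,z])-P
    print("turn units %.2f"%(d/5),"then shift units", np.round([D@[np.cos(a),np.sin(a),0],D@[np.sin(a),-np.cos(a),0],-D[2]],1)/60, "from",P.round(1))
E
python3 -c "
from h import *
go(586,-43,64,158.5)"
```

```text
turn units 1.32 then shift units [-1.16666667 -0.10833333  3.51333333] from [523.3 -11.3 274.8]
```

```bash

python3 -m inch '[[[0,0,0],0.66,-0.2],[[0,0,0],0.66,-0.2],[[-0.4,-0.04,0.5],0,-0.2],[[-0.4,-0.04,0.5],0,-0.2],[[-0.37,-0.03,0.5],0,-0.2],[[0,0,0.5],0,-0.2],[[0,0,0.5],0,-0.2],[[0,0,0.3],0,-0.2],[[0,0,0.1],0,-0.2],[[0,0,0],0,-0.2]]'
python3 - <<'E'
from h import *
p=eyes.read_camera("wrist");save(p,"w2")
go(586,-43,64,158.5)
E
```

```text
t: 5.25
eef_pos: [586.4, -43.7, 100.8]
tcp_rot: [3.141, -0.0, 2.766]
ft_force: [0.6, 0.7, 0.5]
opening: 0.602
grip_force: 0.0
turn units -0.01 then shift units [0.01333333 0.00833333 0.62      ] from [586.6 -43.8 101.2]
```

View pics/w2.png

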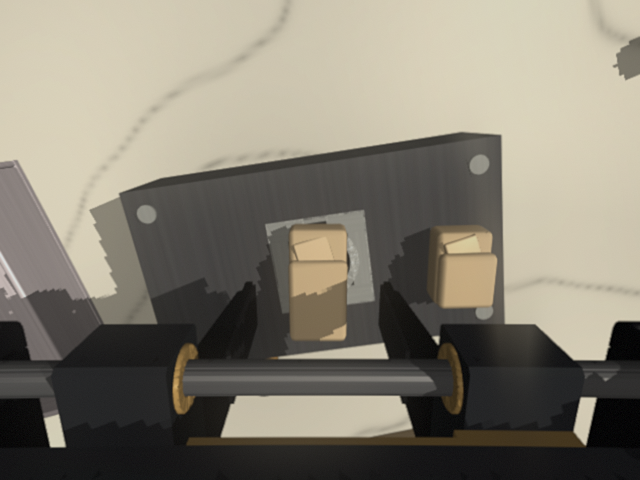

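The long chunk is centred between the fingers (px 318) and square to them, so I'll grip it and lift.

```bash

python3 -m inch '[[[0,0,0.25],0,-0.2],[[0,0,0.25],0,-0.2],[[0,0,0.1],0,-0.2],[[0,0,0],0,1],[[0,0,0],0,1],[[0,0,0],0,1],[[0,0,0],0,1],[[0,0,-0.3],0,1],[[0,0,-0.6],0,1],[[0,0,-0.6],0,1]]'
python3 - <<'E'
from h import *
p=eyes.read_camera("wrist")
E
python3 -c "
from h import *
t=eyes.read_camera('top');w=eyes.read_camera('scene')
for p in(t,w):
  o=eyes.cut_out('tray',p)[0];c,_=cv2.findContours(o['mask'].astype(np.uint8),0,2);c=max(c,key=cv2.contourArea)
  q=np.array([at(p,(y,x),50)[:2] for x,y in c[:,0]],np.float32);print(cv2.minAreaRect(q))
go(545,-282,160,158.5)"
```

```text
t: 6.55
eef_pos: [586.1, -43.8, 155.6]
tcp_rot: [-3.142, -0.0, 2.766]
ft_force: [0.4, -0.4, -0.6]
opening: 0.312
grip_force: 30.0
((536.0990600585938, -281.48529052734375), (148.359130859375, 159.87010192871094), 85.62034606933594)
((556.4695434570312, -281.0736083984375), (139.63626098632812, 201.45248413085938), 85.82608795166016)
turn units -0.01 then shift units [-0.82166667 -3.94333333 -0.1       ] from [585.9 -43.8 154. ]
```

Gripped: 0.312 × 95 is about 30 mm. The tray centre is about (536,-281).

```bash

python3 -m inch '[[[-0.1,-0.6,0],0,1],[[-0.13,-0.75,0],0,1],[[-0.13,-0.75,0],0,1],[[-0.13,-0.75,0],0,1],[[-0.13,-0.75,0],0,1],[[-0.14,-0.69,0.2],0,1],[[0,0,0.7],0,1],[[0,0,0.7],0,1],[[0,0,0.4],0,1],[[0,0,0.3],0,1]]'
python3 -m inch '[[[0,0,0],0,1],[[0,0,0],0,-0.1],[[0,0,0],0,-0.1],[[0,0,-0.3],0,-0.1],[[0,0,-0.8],0,-0.2],[[0,0,-0.8],0,-0.2],[[0,0,-0.6],0,-0.2],[[0.1,0.6,0],0,-0.2],[[0.1,0.8,0],0,-0.2],[[0,0,0],0,-0.2]]'
python3 - <<'E'
from h import *
p=eyes.read_camera("wrist");t=eyes.read_camera("top")
for q in(p,t):
  for n in("long_chunk","short_chunk"):
    for o in eyes.cut_out(n,q)[:2]:
      c,_=cv2.findContours(o["mask"].astype(np.uint8),0,2);c=max(c,key=cv2.contourArea)
      r=np.array([at(q,(y,x),82)[:2] for x,y in c[:,0]],np.float32);print(n,round(o["score"],2),cv2.minAreaRect(r))
go(603,30,66,159)
E
```

```text
t: 8.05
eef_pos: [533.4, -299.5, 14.2]
tcp_rot: [3.141, -0.003, 2.766]
ft_force: [0.1, 0.2, -1.0]
opening: 0.313
grip_force: 30.0
t: 9.3
eef_pos: [554.4, -215.0, 168.5]
tcp_rot: [3.141, 0.002, 2.769]
ft_force: [0.5, -0.7, -0.2]
opening: 0.597
grip_force: 0.0
long_chunk 0.83 ((523.1232299804688, -275.62432861328125), (28.008684158325195, 50.590904235839844), 68.58929443359375)
short_chunk 0.7 ((604.3082275390625, 25.41224479675293), (26.65454864501953, 38.73832702636719), 72.3753890991211)
short_chunk 0.57 ((541.3038940429688, 260.8066711425781), (101.78329467773438, 96.20001220703125), 85.90494537353516)
turn units -0.12 then shift units [0.71666667 4.16       1.68166667] from [ 553.7 -218.4  166.9]
```

```bash

python3 -m inch '[[[0.1,0.6,0],-0.1,-0.2],[[0.13,0.75,0],-0.1,-0.2],[[0.13,0.75,0],0,-0.2],[[0.13,0.75,0],0,-0.2],[[0.13,0.75,0.2],0,-0.2],[[0.1,0.56,0.3],0,-0.2],[[0,0,0.4],0,-0.2],[[0,0,0],0,-0.2],[[0,0,0],0,-0.2],[[0,0,0],0,-0.2]]'
python3 - <<'E'
from h import *
p=eyes.read_camera("wrist");save(p,"w3")
for o in eyes.cut_out("short_chunk",p)[:1]:
  for z in(60,86):
      c,_=cv2.findContours(o["mask"].astype(np.uint8),0,2);c=max(c,key=cv2.contourArea)
      r=np.array([at(p,(y,x),z)[:2] for x,y in c[:,0]],np.float32);print(round(o["score"],2),cv2.minAreaRect(r))
go(603,29,65,159)
E
```

```text
t: 10.85
eef_pos: [602.4, 30.6, 113.6]
tcp_rot: [3.141, 0.001, 2.782]
ft_force: [-1.2, -0.2, 0.4]
opening: 0.597
grip_force: 0.0
0.88 ((610.6427001953125, 28.092681884765625), (31.350893020629883, 48.86391830444336), 69.42735290527344)
0.88 ((600.6936645507812, 31.8404541015625), (27.693328857421875, 43.16323471069336), 69.427490234375)
turn units 0.08 then shift units [-0.02166667 -0.02333333  0.80666667] from [602.3  30.7 113.4]
```

View pics/w3.png

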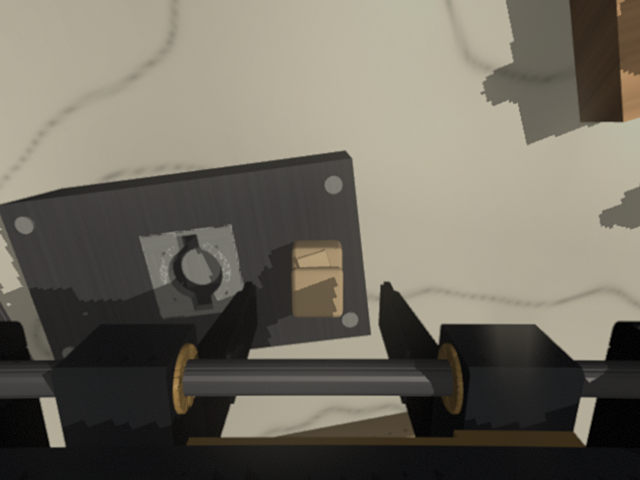

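The short chunk is centred between the fingers (px 318). The socket is now clear at px (197,270), with its slots up and down in the picture.

```bash

python3 -m inch '[[[0,0,0.35],0,-0.2],[[0,0,0.35],0,-0.2],[[0,0,0.1],0,-0.2],[[0,0,0],0,1],[[0,0,0],0,1],[[0,0,0],0,1],[[0,0,0],0,1],[[0,0,-0.3],0,1],[[0,0,-0.7],0,1],[[0,0,-0.7],0,1]]'
python3 - <<'E'
from h import *
p=eyes.read_camera("wrist");print(eyes.spot_point("mouth",p)[:1])
for o in eyes.spot_point("mouth",p)[:1]:print(at(p,o["centre"],60))
go(540,-258,46,159.4)
E
```

```text
t: 12.2
eef_pos: [601.9, 31.2, 168.9]
tcp_rot: [3.141, 0.0, 2.783]
ft_force: [-0.1, 0.6, 0.3]
opening: 0.291
grip_force: 30.0
[{'centre': [244.1, 214.1], 'score': 0.98}]
[579.27935075 -39.53540514  60.        ]
turn units 0.01 then shift units [-0.71666667 -4.88        2.06166667] from [602.8  31.2 169.7]
```

```bash

python3 -m inch '[[[-0.1,-0.7,0],0,1],[[-0.12,-0.82,0],0,1],[[-0.12,-0.82,0],0,1],[[-0.12,-0.82,0],0,1],[[-0.12,-0.82,0],0,1],[[-0.12,-0.7,0.3],0,1],[[-0.02,-0.2,0.6],0,1],[[0,0,0.7],0,1],[[0,0,0.5],0,1],[[0,0,0],0,1]]'
python3 -m inch '[[[0,0,0],0,0],[[0,0,0],0,0],[[0,0,0],0,-0.1],[[0,0,-0.4],0,-0.2],[[0,0,-0.8],0,-0.2],[[0,0,-0.8],0,-0.5],[[0,0,-0.4],0,-1],[[0.1,0.7,0],0,-1],[[0.1,0.8,0],0,-1],[[0.1,0.8,0],0,-1]]'
python3 - <<'E'
from h import *
p=eyes.read_camera("wrist");save(p,"w4")
t=eyes.read_camera("top");s=eyes.read_camera("scene")
for n in("long_chunk","short_chunk"):
  for q in(p,t,s):
    for o in eyes.spot_point(n,q)[:1]:print(n,round(o["score"],2),at(q,o["centre"],4).round(1))
print(env.state()["eef_pos"])
E
```

```text
t: 13.6
eef_pos: [538.3, -257.4, 38.3]
tcp_rot: [3.14, -0.005, 2.783]
ft_force: [0.3, -0.4, 0.9]
opening: 0.291
grip_force: 30.0
t: 14.85
eef_pos: [571.5, -121.3, 185.4]
tcp_rot: [3.141, 0.001, 2.783]
ft_force: [1.1, -0.1, 0.8]
opening: 0.993
grip_force: 0.0
long_chunk 0.97 [ 535.  -300.6    4. ]
long_chunk 0.51 [572.5 -46.4   4. ]
long_chunk 0.8 [ 533.9 -293.     4. ]
short_chunk 0.65 [ 546.5 -257.7    4. ]
short_chunk 0.45 [ 541.7 -257.9    4. ]
short_chunk 0.65 [ 542.7 -259.2    4. ]
[ 571.10087413 -123.60124676  184.66813643]
```

View pics/w4.png

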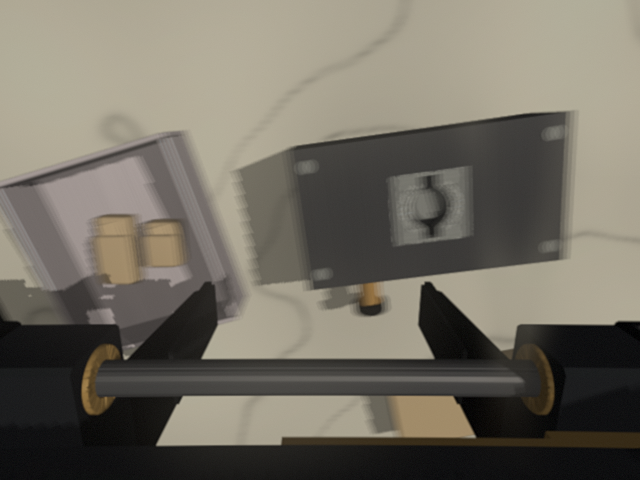

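Both chunks lie in the tray, at px (115,250) and (163,243). Next I'll measure the socket from a still pose, then the burner.

```bash

python3 -m inch '[[[0.1,0.45,-0.2],0,-1],[[0.14,0.5,-0.2],0,-1],[[0.1,0.4,-0.1],0,-1],[[0,0,0],0,-1],[[0,0,0],0,-1],[[0,0,0],0,-1],[[0,0,0],0,-1],[[0,0,0],0,-1],[[0,0,0],0,-1],[[0,0,0],0,-1]]'
cat > m.py <<'E'
from h import *
np.set_printoptions(precision=1,suppress=True)
p=eyes.read_camera("wrist");save(p,"w5")
for o in eyes.spot_point("mouth",p)[:1]:print("mouth",o["score"],o["centre"],at(p,o["centre"],60))
t=eyes.read_camera("top");s=eyes.read_camera("scene")
for q in(t,s):
  for o in eyes.spot_point("mouth",q)[:1]:print("mouth",o["score"],o["centre"],at(q,o["centre"],60))
# base top outline: dark pixels rectified into a world-plane z=60 picture, 0.5mm/px
xs=np.arange(490,690,.5);ys=np.arange(-170,90,.5)
X,Y=np.meshgrid(xs,ys,indexing="ij")
W=np.stack([X,Y,np.full_like(X,60)],-1).reshape(-1,3)
rc=proj(p,W).reshape(len(xs),len(ys),2).astype(np.float32)
im=cv2.remap(p["pixels"][:,:,::-1].copy(),rc[...,1],rc[...,0],cv2.INTER_LINEAR)
cv2.imwrite("pics/rect.png",cv2.resize(im,None,fx=1.5,fy=1.4))
print(env.state()["eef_pos"],env.state()["tcp_rot"])
E
python3 m.py
```

```text
t: 16.55
eef_pos: [580.6, -39.6, 214.6]
tcp_rot: [3.141, 0.0, 2.783]
ft_force: [0.5, -0.3, -1.0]
opening: 1.0
grip_force: 0.0
mouth 0.89 [224.1, 319.0] [581.6 -37.7  60. ]
mouth 0.57 [250.5, 345.8] [586.8 -44.9  60. ]
mouth 0.9 [240.0, 309.1] [585.9 -41.5  60. ]
[580.6 -39.5 214.6] [3.1 0.  2.8]
```

View pics/rect.png

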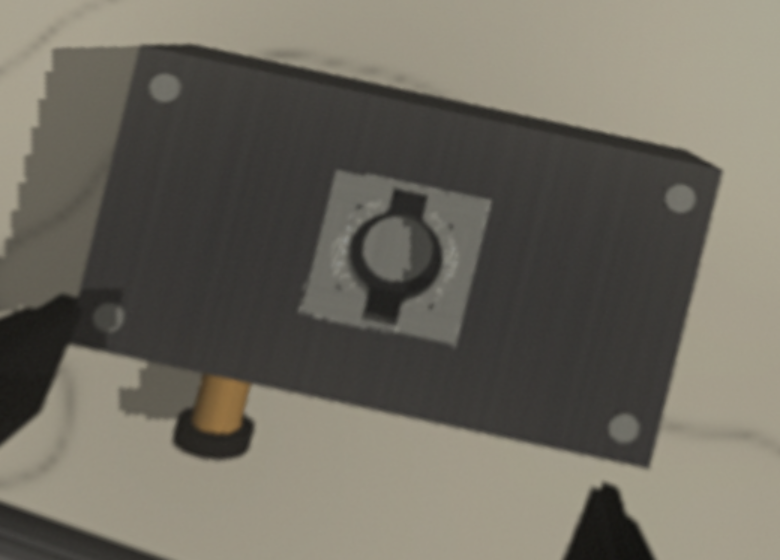

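The rectified view puts the socket at (582,-38), from the screws, plate corners and slots, with base yaw about -12.6°. Now over to the burner.

```bash

python3 -m inch '[[[0.25,0.5,0],0,-1],[[0.31,0.7,0],0,-1],[[0.31,0.7,0],0,-1],[[0.31,0.7,0],0,-1],[[0.31,0.7,0],0,-1],[[0.31,0.7,0],0,-1],[[0.3,0.5,0],0,-1],[[0,0.2,0],0,-1],[[0,0,0],0,-1],[[0,0,0],0,-1]]'
cat > b.py <<'E'
from h import *
np.set_printoptions(precision=1,suppress=True)
p=eyes.read_camera("wrist")
for o in eyes.spot_point("burner",p)[:2]:print("burner",o["score"],o["centre"],at(p,o["centre"],40))
t=eyes.read_camera("top");s=eyes.read_camera("scene")
for q in(t,s):
  for o in eyes.spot_point("burner",q)[:3]:print("burner",o["score"],o["centre"],at(q,o["centre"],40))
def rect(z,x0,x1,y0,y1,name,k=4):
  xs=np.arange(x0,x1,1/k);ys=np.arange(y0,y1,1/k);X,Y=np.meshgrid(xs,ys,indexing="ij")
  rc=proj(p,np.stack([X,Y,np.full_like(X,z)],-1)).reshape(len(xs),len(ys),2).astype(np.float32)
  return cv2.remap(p["pixels"][:,:,::-1].copy(),rc[...,1],rc[...,0],cv2.INTER_LINEAR)
a=rect(84,490,600,220,320,"");b=rect(40,490,600,220,320,"")
cv2.imwrite("pics/bur.png",np.hstack([a,b]))
print(env.state()["eef_pos"],env.state()["tcp_rot"])
E
python3 b.py
```

```text
t: 18.1
eef_pos: [561.8, 267.6, 214.6]
tcp_rot: [-3.141, -0.0, 2.782]
ft_force: [0.4, 0.0, -0.6]
opening: 1.005
grip_force: 0.0
burner 0.86 [40.9, 336.1] [435.3 331.3  40. ]
burner 0.67 [193.7, 320.4] [542.6 278.4  40. ]
burner 0.69 [227.4, 227.0] [649.5 289.4  40. ]
burner 0.19 [265.8, 234.1] [541.8 266.   40. ]
burner 0.61 [205.6, 416.1] [539.4 277.   40. ]
burner 0.57 [240.6, 438.2] [675.2 269.2  40. ]
burner 0.54 [186.7, 419.5] [470.7 323.2  40. ]
[561.7 268.2 214.7] [3.1 0.  2.8]
```

View pics/bur.png

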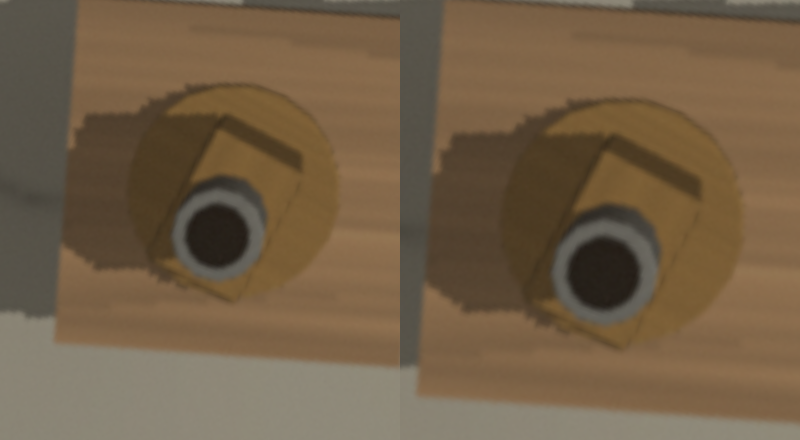

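The block's long axis lies at about -27.5°, with its centre at about (544,276.5). The collar, 60 mm across, agrees, and so does the rest. Grasping across the 26 mm sides.

```bash

python3 -m inch '[[[0,0,0],0.7,-0.1],[[0,0,0],0.68,-0.1],[[0.2,0,0.5],0,-0.1],[[0.13,0,0.6],0,-0.1],[[0,0,0.5],0,-0.1],[[0,0,0.5],0,-0.1],[[0,0,0.4],0,-0.1],[[0,0,0.24],0,-0.1],[[0,0,0],0,-0.1],[[0,0,0],0,-0.1]]'
python3 -m inch '[[[0,0,0],0,1],[[0,0,0],0,1],[[0,0,0],0,1],[[0,0,0],0,1],[[0,0,-0.3],0,1],[[0,0,-0.6],0,1],[[0,0,-0.7],0,1],[[0,0,-0.4],0,1],[[0,0,0],0,1],[[0,0,0],0,1]]'
python3 -c "
from h import *
go(582,-38,150,167.4);s=env.state();print(s['joints'],s['moment'])"
```

```text
t: 19.65
eef_pos: [544.3, 277.9, 50.8]
tcp_rot: [3.141, 0.001, 2.663]
ft_force: [0.6, -0.2, 0.3]
opening: 0.553
grip_force: 0.0
t: 20.9
eef_pos: [543.4, 277.7, 169.4]
tcp_rot: [-3.141, -0.001, 2.663]
ft_force: [-0.0, -0.0, -4.4]
opening: 0.27
grip_force: 30.0
turn units -2.97 then shift units [-1.775      -4.995       0.32333333] from [543.4 277.7 169.4]
[ 3.64150119e-01  5.17509601e-01  1.64621195e+00  1.67315584e-04
  9.79178509e-01 -7.27864279e-01] [-0.03207563  0.02064005  0.02409921]
```

Held: 25.7 mm between the pads, and 4.4 N of weight. Carrying it over the socket.

```bash

python3 -m inch '[[[0,0,0],-1,1],[[0,0,0],-1,1],[[0,0,0],-0.97,1],[[-0.2,-0.6,0],0,1],[[-0.28,-0.8,0],0,1],[[-0.28,-0.8,0],0,1],[[-0.28,-0.8,0],0,1],[[-0.28,-0.8,0],0,1],[[-0.28,-0.7,0.2],0,1],[[-0.18,-0.5,0.4],0,1]]'
python3 -m inch '[[[0,0,0],0,1],[[0,0,0],0,1],[[0,0,0],0,1],[[0,0,0],0,1],[[0,0,0],0,1],[[0,0,0],0,1],[[0,0,0],0,1],[[0,0,0],0,1],[[0,0,0],0,1],[[0,0,0],0,1]]'
python3 - <<'E'
from h import *
np.set_printoptions(precision=1,suppress=True)
s=env.state();P=s["eef_pos"];print(P,s["tcp_rot"])
for c in("wrist","scene","top"):
  p=eyes.read_camera(c);save(p,"ins_"+c)
  for n,z in(("mouth",60),("foot",P[2]-35.5),("burner",P[2]-10.5)):
    for o in eyes.spot_point(n,p)[:2]:print(c,n,round(o["score"],2),o["centre"],at(p,o["centre"],z))
go(582,-38,120,167.4)
w=cv2.imread("pics/ins_wrist.png")[100:400,140:500];q=cv2.imread("pics/ins_scene.png")[180:280,260:380]
cv2.imwrite("pics/ins.png",np.hstack([w,cv2.resize(q,(360,300),interpolation=2)]))
E
```

```text
t: 22.15
eef_pos: [582.9, -40.2, 133.1]
tcp_rot: [3.142, -0.0, 2.921]
ft_force: [-0.1, 0.7, -4.5]
opening: 0.269
grip_force: 30.0
t: 23.4
eef_pos: [582.8, -38.3, 134.2]
tcp_rot: [3.142, -0.0, 2.922]
ft_force: [-0.7, 0.8, -4.7]
opening: 0.271
grip_force: 30.0
[582.8 -38.3 134.2] [ 3.1 -0.   2.9]
wrist mouth 0.69 [253.3, 316.3] [582. -38.  60.]
wrist burner 0.74 [295.6, 320.0] [583.  -36.2 123.7]
scene mouth 0.72 [236.9, 310.5] [577. -35.  60.]
scene foot 0.67 [247.3, 440.0] [741.5 224.9  98.7]
scene foot 0.62 [185.0, 414.3] [520.7 271.8  98.7]
scene burner 0.73 [262.4, 215.2] [ 642.  -269.8  123.7]
scene burner 0.72 [185.7, 418.0] [552.6 262.  123.7]
top foot 0.55 [227.3, 228.8] [643.  271.4  98.7]
top foot 0.46 [304.3, 212.5] [436.9 308.   98.7]
top burner 0.69 [225.7, 226.3] [644.2 272.7 123.7]
top burner 0.5 [305.1, 214.5] [436.  296.5 123.7]
turn units 0.00 then shift units [0.  0.  0.2] from [582.8 -38.2 134.2]
```

View pics/ins.png

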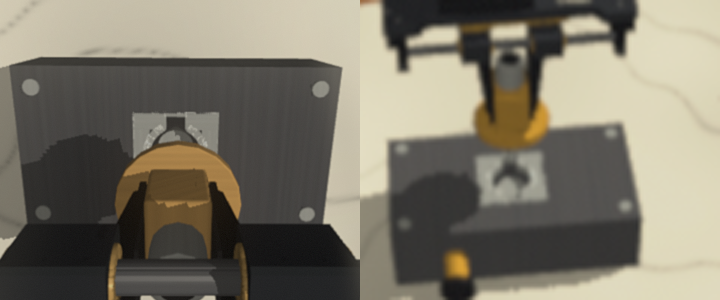

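The collar is laterally centred over the plate (crop columns 178 and 176). I'll check the fore-aft position by projecting the collar's outline.

```bash
python3 - <<'E'
from h import *
np.set_printoptions(precision=1,suppress=True)
p=eyes.read_camera("wrist");P=env.state()["eef_pos"]
m=[o for o in eyes.cut_out("burner",p) if abs(o["centre"][1]-320)<40 and o["centre"][0]>220][0]["mask"]
r,c=np.nonzero(m);print("mask top row",r.min(),"cols",c.min(),c.max())
a=np.linspace(0,2*np.pi,200)
for zc in(-10.5,-2.5):
  for off in(-4,0,4):
    t=np.radians(167.4);C=P+np.array([np.cos(t)*off,np.sin(t)*off,zc])
    q=proj(p,C+30*np.c_[np.cos(a),np.sin(a),0*a]);print(zc,off,"top",q[:,0].min(),"cols",q[:,1].min(),q[:,1].max())
E
```

```text
mask top row 240 cols 254 380
-10.5 -4 top 245.49666431655203 cols 254.66541002177456 376.80613476206105
-10.5 0 top 237.33455088121028 cols 254.30831200256847 377.1554371895486
-10.5 4 top 229.07053595900186 cols 253.94580876175766 377.50998101228237
-2.5 -4 top 250.78691312396137 cols 252.1109213706588 379.2243260652525
-2.5 0 top 242.3108340952943 cols 251.72505516913887 379.60131191693563
-2.5 4 top 233.72477125670306 cols 251.33313513732725 379.9841628250935
```

Offset is about 1.5 mm toward +x, so I'll correct that and descend into the mouth with force checks.

```bash

python3 -m inch '[[[0.025,0,0],0,1],[[0,0,0.2],0,1],[[0,0,0.2],0,1],[[0,0,0.15],0,1],[[0,0,0.1],0,1],[[0,0,0.08],0,1],[[0,0,0],0,1],[[0,0,0],0,1],[[0,0,0],0,1],[[0,0,0],0,1]]'
python3 -c "
from h import *
s=env.state();print(s['eef_pos'],s['ft_force'],s['moment'])"
```

```text
t: 25.35
eef_pos: [581.4, -37.9, 90.6]
tcp_rot: [3.141, 0.0, 2.922]
ft_force: [-0.2, -0.0, -5.6]
opening: 0.268
grip_force: 30.0
[581.40066179 -37.93863734  90.59049711] [-0.23845453 -0.02668451 -5.60397802] [-0.03008516  0.05282786 -0.02725648]
```

No side force with the tip in the mouth. Going deeper.

```bash

python3 -m inch '[[[0,0,0.04],0,1],[[0,0,0.04],0,1],[[0,0,0.04],0,1],[[0,0,0.03],0,1],[[0,0,0.03],0,1],[[0,0,0],0,1],[[0,0,0],0,1],[[0,0,0],0,1],[[0,0,0],0,1],[[0,0,0],0,1]]'
python3 -c "
from h import *
s=env.state();print(s['eef_pos'],s['ft_force'],s['moment'])"
```

```text
t: 26.6
eef_pos: [581.4, -37.9, 79.6]
tcp_rot: [3.142, 0.0, 2.922]
ft_force: [-2.3, -0.0, 1.5]
opening: 0.27
grip_force: 30.0
[581.37461022 -37.91873647  79.64745344] [-2.30722823 -0.01688071  1.46753329] [ 0.03173338  0.39246484 -0.02992275]
```

The spring force matches (6 N at about 4 mm). A slight -x side load means the foot touches on +x, so I'll ease it over 0.6 mm and press on.

```bash

python3 -m inch '[[[0.01,0,0.02],0,1],[[0,0,0.02],0,1],[[0,0,0.03],0,1],[[0,0,0.03],0,1],[[0,0,0.02],0,1],[[0,0,0],0,1],[[0,0,0],0,1],[[0,0,0],0,1],[[0,0,0],0,1],[[0,0,0],0,1]]'
python3 -c "
from h import *
s=env.state();print(s['eef_pos'],s['ft_force'],s['moment'])"
```

```text
t: 27.85
eef_pos: [581.1, -37.8, 72.6]
tcp_rot: [3.141, 0.001, 2.922]
ft_force: [4.5, -1.6, 5.1]
opening: 0.271
grip_force: 30.0
[581.12648284 -37.83774063  72.56142201] [ 4.47012437 -1.62717993  5.05689718] [-0.29575825 -1.0233538  -0.01449264]
```

```bash

python3 -m inch '[[[-0.005,0,0],0.5,1],[[0,0,0],1,1],[[0,0,0],1,1],[[0,0,0],1,1],[[0,0,0],1,1],[[0,0,0],1,1],[[0,0,0],1,1],[[0,0,0],1,1],[[0,0,0],0,1],[[0,0,0],0,1]]'
python3 -c "
from h import *
s=env.state();print(s['eef_pos'],s['ft_force'],s['moment'],s['joints'][5],s['tcp_rot'])"
```

```text
t: 29.1
eef_pos: [580.2, -37.5, 72.1]
tcp_rot: [-3.14, -0.002, 2.269]
ft_force: [-1.3, 1.8, 4.4]
opening: 0.273
grip_force: 30.0
[580.17376534 -37.54343711  72.09996822] [-1.31450014  1.7649331   4.41276074] [ 0.2827474   0.36894998 -0.03875738] -0.8769765222097546 [-3.14030359e+00 -1.89308578e-03  2.26921011e+00]
```

Turned 37.5° with small side forces. Continuing to about 81°.

```bash

python3 -m inch '[[[0,0,0],1,1],[[0,0,0],1,1],[[0,0,0],1,1],[[0,0,0],1,1],[[0,0,0],1,1],[[0,0,0],1,1],[[0,0,0],1,1],[[0,0,0],1,1],[[0,0,0],0.7,1],[[0,0,0],0,1]]'
python3 -c "
from h import *
s=env.state();print(s['eef_pos'],s['ft_force'],s['moment'],s['joints'][5],s['tcp_rot'])"
```

```text
t: 30.35
eef_pos: [581.0, -37.9, 72.4]
tcp_rot: [-3.141, -0.0, 1.51]
ft_force: [-0.2, 0.3, 4.7]
opening: 0.272
grip_force: 30.0
[580.9541935  -37.8563248   72.37146701] [-0.1553534   0.26628493  4.71176651] [-0.05300606 -0.03722162 -0.03175523] -0.11744631628865436 [-3.14134612e+00 -1.09753001e-04  1.50960869e+00]
```

Twisted 1.41 rad. Now pressing home.

```bash

python3 -m inch '[[[0,0,0.01],0,1],[[0,0,0.01],0,1],[[0,0,0.01],0,1],[[0,0,0.01],0,1],[[0,0,0],0,1],[[0,0,0],0,1],[[0,0,0],0,1],[[0,0,0],0,1],[[0,0,0],0,1],[[0,0,0],0,1]]'
python3 -c "
from h import *
s=env.state();print(s['eef_pos'],s['ft_force'],s['moment'])"
```

```text
t: 31.6
eef_pos: [581.0, -37.8, 70.4]
tcp_rot: [3.141, -0.0, 1.509]
ft_force: [-2.2, 0.6, 10.5]
opening: 0.272
grip_force: 30.0
[581.00819945 -37.84617597  70.44659359] [-2.18221164  0.56760834 10.47657624] [ 0.01469203  0.39512257 -0.07640225]
```

```bash

python3 -m inch '[[[0,0,0.01],0,1],[[0,0,0.01],0,1],[[0,0,0],0,1],[[0,0,0],0,1],[[0,0,0],0,1],[[0,0,0],0,1],[[0,0,0],0,1],[[0,0,0],0,1],[[0,0,0],0,1],[[0,0,0],0,1]]'
python3 - <<'E'
from h import *
s=env.state();print(s['eef_pos'],s['ft_force'],s['moment'])
p=eyes.read_camera("scene");q=eyes.read_camera("wrist")
a=cv2.resize(p["pixels"][180:280,150:370,::-1],(700,318),interpolation=2);b=cv2.resize(q["pixels"][150:400,:,::-1],(700,273))
cv2.imwrite("pics/fin.png",np.vstack([a,b]))
E
```

```text
t: 32.85
eef_pos: [581.0, -37.9, 70.4]
tcp_rot: [3.141, 0.0, 1.509]
ft_force: [-5.4, 1.1, 24.5]
opening: 0.273
grip_force: 30.0
[581.03166594 -37.86456143  70.4057082 ] [-5.36883849  1.14049209 24.46499781] [ 0.07163198  1.3427052  -0.0614477 ]
```

View pics/fin.png

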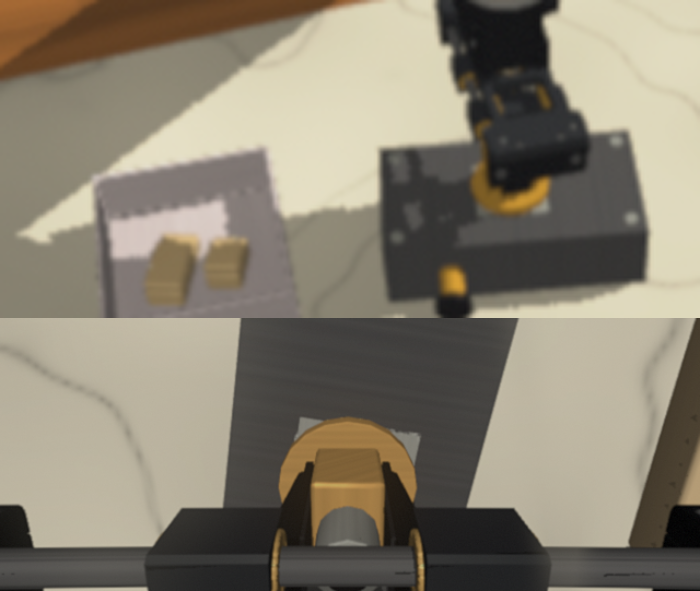

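The collar sits flat on the plate. The height stopped at 70.4 mm, as predicted for flush, while the force rose to 24 N. Both chunks are in the tray, so I'm handing in.

```bash
python3 -c "
from cell import env
print(env.job_done())"
```

```text
the job is handed in; nothing more can be done
None
```

I handed the job in at about 33 s: both firebrick bits are in the scrap tray, and the burner head is in the socket, turned about 81° clockwise and still gripped and pressed flush on the base; the hand-in call returned no verdict.

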